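# Present a loose specimen jar at the label reader on a hand tray

## Task

Take the aluminium tray by its overhead handle and carry it to the label reader, and hold it there level, lined up with the reader and a few centimetres above its glass without touching it. The specimen jar on the tray rides on a shuttle that slides freely: by moving and gently tilting the tray bring the jar to rest over the window in the middle of the tray, keep it there for about five seconds while it is read, and finish still holding the tray there with the jar at rest in the middle. Do not push the jar with the gripper or let the shuttle bang against its end stops, and leave everything else on the bench where it is.

Things in the scene. Friction and masses are not known exactly. Their poses are not given: they have to be found in the camera images.
- tray: Aluminium hand tray, 0.5 kg nominal, standing on the bench. Floor 130 mm (x) by 300 mm (y), 6 mm thick; origin at the centre of its underside, x across, y lengthwise, z up; yaw within 0.3 rad of the world's. Walls 18 mm high along the long edges, 26 mm at the ends; 138 by 312 mm overall. Two steel guide rods run along y. The window is a small pane in the middle of the floor (x = y = 0).
- tray_grip (a point): Centre of the black grip block on the tray's overhead handle, 111 mm above the underside, axes as the tray's. Block 60 mm (x) by 16 mm (y), 91 to 131 mm above the underside: pinch its 16 mm, fingers closing along the tray's y. It sits on a steel crossbar along x, 81 to 91 mm up, 16 mm wide; posts at x = +-74 mm, y = 0. The jar passes beneath.
- shuttle (a joint): Position (m) of the shuttle with the jar along the tray's y, 0 in the middle, rubber end stops at +-0.100. Shuttle 0.1 kg + jar 0.2 kg nominal; it runs on ball bearings, friction 0.0005 N, damping 0.01 N s/m. Tilting the tray about its own x by a small angle a, +y end up, accelerates it by -9.8 a; accelerating the tray along its y by b, by -b. At the start it stands still at -0.09 to -0.05.
- jar: Sealed white specimen jar with grey ribbed cap, lying fixed in the cradle of the black shuttle, across the tray: radius 27 mm, 100 mm long. Origin at its centre, 47 mm above the tray's underside; its axes are the tray's (x along the jar). It moves along the tray's y with the shuttle.
- reader: Label reader fixed to the bench: a low cream box 160 mm (x) by 200 mm (y) by 44 mm high with a black plate on top, upper face at 50 mm. Origin at the centre of its underside, x across, y lengthwise, z up. The tray has to be held with its long side along the reader's y (either way round).
- glass (a point): Centre of the reader's glass window on its upper face, 50 mm above the bench, axes as the reader's. The middle of the tray belongs straight above it, with the tray's underside 10 to 80 mm (best 40 mm) higher.
- tube_rack: Bystander: black rack of capped sample tubes, 69 x 174 mm, 80 mm high, at the far side of the bench; origin under its centre.
- slide_box: Bystander: blue slide box 85 x 34 mm, 30 mm high, between tray and reader; origin under its centre. Carry the tray over it.
- timer: Bystander: flat white timer 60 x 60 mm, 20 mm high, between tray and reader; origin under its centre. Carry the tray over it.
- saline: Bystander: white bottle, radius 34 mm, 170 mm high, at the far side; origin under its centre.
- beaker: Bystander: glass beaker, radius 40 mm, 100 mm high, at the far side; origin under its centre.
- tip_box: Bystander: pipette tip box 120 x 85 mm, 50 mm high, at the near right; origin under its centre.
- spare_jar: Bystander: a second specimen jar, standing upright at the far side, radius 30 mm, 100 mm high; origin under its centre.

How it is judged:
On the way, in this order (a step that is already met when the one before it is completed fails the run):
1. the tray is lifted clear of the bench (height (world z) of tray above 0.04 m), for 0.2 s.
2. the tray is held level over the reader and lined up with it, and the jar stays within 20 mm of the tray's middle for 4 s (horizontal distance between tray and glass below 0.035 m and angle between the y axis of tray and the y axis of reader, either way round below 0.2 rad and z of tray in the frame of glass between 0.006 and 0.09 m and value of joint shuttle between -0.02 and 0.02 m and contact force between tray and reader below 0.3 N and angle between tray's own z axis and vertical below 0.1 rad), for 4 s.
At the end, for the whole second after the job is handed in: Tray held by the gripper, level within 0.1 rad, within 35 mm of straight above the glass and 0.2 rad of the reader's long axis, underside 6 to 90 mm above the glass, not touching it; jar on it within 40 mm of the middle (20 mm during the 4 s of reading) and slower than 0.1 m/s (horizontal distance between tray and glass below 0.035 m and angle between the y axis of tray and the y axis of reader, either way round below 0.2 rad and z of tray in the frame of glass between 0.006 and 0.09 m and value of joint shuttle between -0.04 and 0.04 m and contact force between tray and reader below 0.3 N and angle between tray's own z axis and vertical below 0.1 rad and linear speed of jar below 0.1 m/s and contact force between tray and the fingers above 1 N); the arm keeps its last pose, push and grip.
It fails at once if the shuttle bangs against an end stop, faster than 0.12 m/s ((value of joint shuttle above 0.097 m and velocity of joint shuttle above 0.12 m/s) or (value of joint shuttle below -0.097 m and velocity of joint shuttle below -0.12 m/s)).
It fails at once if the gripper pushes the jar (contact force between the fingers and jar above 0.5 N).
It fails at once if the tray is tipped by more than 0.3 rad (angle between tray's own z axis and vertical above 0.3 rad).
It fails at once if the tray or the arm hits the reader (contact force between any of tray, the arm and reader above 10 N).
It fails at once if a bystander is disturbed (distance of any of tube_rack, slide_box, timer, saline, beaker, tip_box, spare_jar from where it was at the start of the episode above 0.03 m).
It also fails if it takes over 58 s, if anything falls off the work surface, if the arm or the gripper's body presses on something with over 40 N, if the wrist force passes 120 N, or if a joint passes its speed limit or range.

## Robot

A 6-joint arm with a two-finger parallel gripper is mounted at the origin on the work surface. World frame = base frame: x ahead of the robot, y to its left, z up, the work surface at z = 0. Lengths are in m, angles in rad, forces in N, time in s.
With the tool pointing down it reaches from about 0.275 to 0.825 m from the base axis. Payload 4.9 kg.
Tool frame: the origin (TCP) lies midway between the tips of the shut fingers; the grasp point (between the pads) lies 19 mm behind it; z points along the fingers, y is the line along which they close (so a half turn about z gives the same grasp; the last joint's range is limited). The gripper opens to 85 mm and grips with 20 to 120 N. Pads are 22 mm wide; open, the fingers measure 114 mm over their backs; the gripper's body (76 mm by 85 mm) begins 54 mm behind the grasp point. The pads swing forward as they close: fully open they stand 13 mm farther back than shut.
Start: joints at [1.208, 0.326, -0.193, 1.052, 0, 1.437], TCP at [0.125, 0.536, 0.231] pointing down, gripper open.
Joint ranges: [-2.65, 2.65], [-0.97, 1.79], [-1.3, 1.35], [-1.93, 2.1], [-1.47, 1.37], [-3.14, 3.14]. Speed limits (rad/s): [2.57, 2.57, 3.14, 3.14, 3.14, 3.14].

## Interface

Orientations are given as [roll, pitch, yaw] about the fixed x, y, z axes, in that order (R = Rz(yaw) Ry(pitch) Rx(roll)).
In Python, from station import get_state, cams, robot gives the robot as it stands.
- The arm moves only by the tool play_rows, never from a script. Its arguments are lists of equal length, an entry for each row: "travel": the shift along the tool's x, y, z scaled (see below), a list of three; "delta_rot": the turn, a rotation vector about the tool's x, y, z scaled (see below), a list of three; "grip": the closure, from -1 (fully open) to 1 (shut). A call has 1 to 20 rows; each row is the pose to reach, as a shift and turn from the pose commanded when the call began, along the tool's axes at that moment, turning the shorter way round; what a row does not reach only later rows make up. The controller multiplies each number of a shift by 500 mm and each number of a turn by 360 degrees. A row lasts 1/12 s, in which the tool goes at most 41.7 mm and 7.16 degrees, less where a joint would pass 70% of its speed; a pose out of reach is approached as far as the arm can. A call with a number of a shift or a turn outside -1 to 1 is refused whole. A call with a gripper value outside its range is refused whole. The fingers move at their own pace and stop on an object; the grip force is fixed at half the most. Time passes only in rows, so rows that repeat a pose let the fingers close. It gives the time, the measured TCP pose, the force, the opening and the grip force at its end, in the units of the state.
- get_state(): the state, without advancing time (a new reading comes with each control period).
- cams.camera(name): name is "side" or "top"; returns a dict with "img" (480x640x3 uint8, blue, green, red), "intrinsics" (3x3 intrinsics, pixels), "k1" (the pictures are not rectified: a ray, as slopes to the right and down, at radius r is drawn at 1 + k1 r^2 times it, then the intrinsics apply), "T" (4x4, takes a point from camera to world coordinates). Camera axes: x right, y up, looking along -z (the intrinsics and any distortion apply to the point x, -y, -z); pixel columns grow to the right and rows downward; lengths in m; the calibration is good to about 2 mm. A picture is of the moment at which its call begins. There is no depth.
- robot.finish_job(): hands the job in; it is judged then, once.
The state is a dict: "t": time; "joint_positions": joint angles; "joint_velocities": joint speeds; "effort": joint torques, N m; "eef_pos": TCP position; "tool_rot": TCP orientation; "wrist_force": force on the tool from outside, world axes, zero at the start; "moment": the same for the moment, N m; "finger_gap": finger opening in m; "grip_force": force on a finger pad.
Only numpy, scipy, OpenCV 4.12 (cv2) and the standard library are available. Lean on these libraries where they do the work, as an engineer would, in place of code of your own. Each camera call takes 0.05 s, during which the arm holds its last target. There are 200 camera calls.

## Working session

There is one attempt and no reset: what is moved stays moved. The work goes in short steps, Python scripts to look and compute and a tool call to move; the robot and the scene stay as the last step left them, time stands still between calls to the robot, and variables do not carry over. Pictures are saved under pics/ and viewed, at most 10 in all, crops included, and the job is handed in when it is done.

Besides the shell and the picture viewer there is one more tool, called after "Emit:" as name(argument=value, ...), one argument or row to a line, values as JSON. play_rows: Moves the arm, as the interface text tells. Its arguments: {"type":"object","properties":{"travel":{"type":"array","items":{"type":"array","items":{"type":"number","minimum":-1,"maximum":1}}},"delta_rot":{"type":"array","items":{"type":"array","items":{"type":"number","minimum":-1,"maximum":1}}},"grip":{"type":"array","items":{"type":"number"}}},"required":["travel","delta_rot","grip"]}

```bash
ls; mkdir -p pics; cat > h.py <<'E'
import numpy as np, cv2
from station import get_state, cams, robot
def grab(n):
    c=cams.camera(n); return c
def pix(c,P):
    P=np.atleast_2d(P); T=np.linalg.inv(c["T"]); q=P@T[:3,:3].T+T[:3,3]
    s=np.c_[q[:,0]/-q[:,2],-q[:,1]/-q[:,2]]; r2=(s**2).sum(1,keepdims=True); s=s*(1+c["k1"]*r2)
    K=c["intrinsics"]; return np.c_[s[:,0]*K[0,0]+K[0,2],s[:,1]*K[1,1]+K[1,2]]
def ray(c,uv):
    uv=np.atleast_2d(uv).astype(float);K=np.array(c["intrinsics"])
    s=cv2.undistortPoints(uv.reshape(-1,1,2),K,np.array([c["k1"],0,0,0.])).reshape(-1,2)
    d=np.c_[s[:,0],-s[:,1],-np.ones(len(s))]@c["T"][:3,:3].T
    return c["T"][:3,3],d
def onz(c,uv,z):
    o,d=ray(c,uv); return o+d*((z-o[2])/d[:,2])[:,None]
E
python3 - <<'E'
from h import *
for n in("top","side"):
    c=grab(n); cv2.imwrite(f"pics/{n}0.png",c["img"]); print(n,c["T"].round(3).tolist(),c["intrinsics"],c["k1"])
s=get_state();print(s)
E
```

```text
pics
top [[-0.013, 1.0, -0.02, 0.515], [-1.0, -0.013, -0.001, 0.008], [-0.001, 0.02, 1.0, 1.09], [0.0, 0.0, 0.0, 1.0]] [[459.42216499   0.         321.31541978]
 [  0.         459.42216499 233.63009576]
 [  0.           0.           1.        ]] -0.011303034435739894
side [[-0.995, 0.083, -0.049, 0.473], [-0.096, -0.779, 0.62, 0.77], [0.013, 0.622, 0.783, 1.062], [0.0, 0.0, 0.0, 1.0]] [[536.01881002   0.         322.73275766]
 [  0.         536.01881002 231.21534338]
 [  0.           0.           1.        ]] -0.12096887918709782
{'t': 0.1, 'joint_positions': array([ 1.20778618e+00,  3.26845247e-01, -1.93435387e-01,  1.05200477e+00,
        9.47530027e-06,  1.43656201e+00]), 'joint_velocities': array([ 0.00098645, -0.00209458,  0.00208637, -0.00079303, -0.00196605,
        0.00075408]), 'effort': array([ 8.33909271e-04, -4.44241297e+01,  2.63038373e+01,  7.92821869e-03,
       -1.28086053e-04, -3.76100942e-06]), 'eef_pos': array([0.12455945, 0.53520278, 0.2306119 ]), 'tool_rot': array([-3.14011824e+00, -2.08675754e-04,  2.91281667e+00]), 'wrist_force': array([-0.41074851,  0.18843132,  0.679274  ]), 'moment': array([-0.03373635, -0.01426344, -0.01851197]), 'grip_force': 0.0, 'finger_gap': 0.08521526808423469}
```

View pics/top0.png

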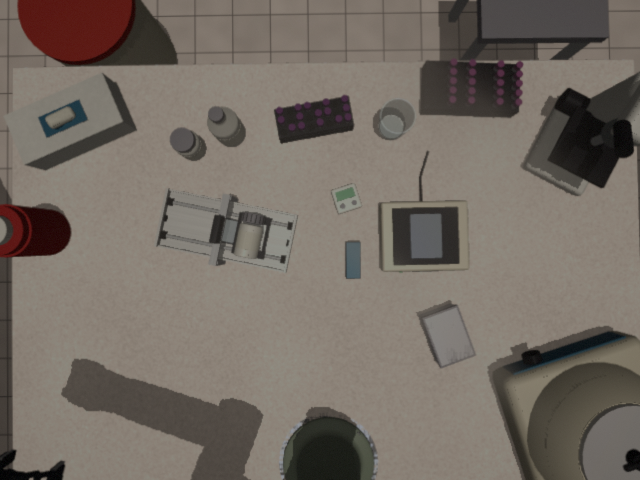

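View pics/side0.png

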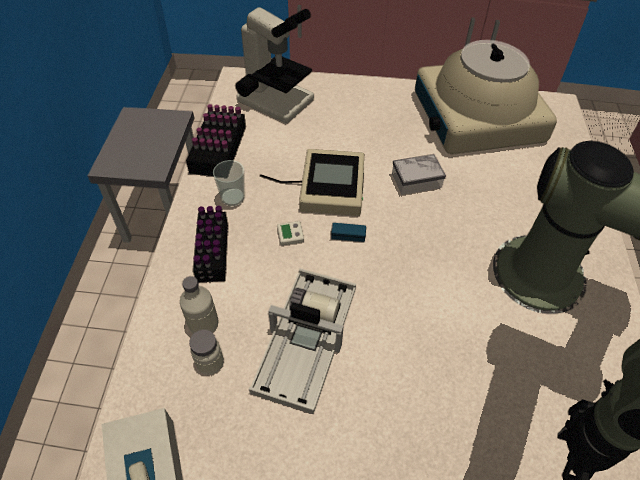

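The top view shows the tray at about (228,230) with the crossbar from (229,198) to (215,262), and the jar at (250,235). The reader is at (425,236), with the timer at (346,198) and the slide box at (353,260) between the two. I'll enlarge the crops to get exact corners.

```bash
python3 - <<'E'
import cv2,numpy as np
t=cv2.imread("pics/top0.png");s=cv2.imread("pics/side0.png")
a=cv2.resize(t[180:280,150:305],None,fx=5,fy=5,interpolation=cv2.INTER_CUBIC)
cv2.imwrite("pics/c1.png",cv2.convertScaleAbs(a,alpha=1.2))
a=cv2.resize(s[262:416,245:365],(465,597),interpolation=cv2.INTER_CUBIC)
b=cv2.resize(t[190:280,370:480],(330,270),interpolation=cv2.INTER_CUBIC)
o=np.zeros((597,795,3),np.uint8);o[:,:465]=a;o[:270,465:]=b
cv2.imwrite("pics/c2.png",o)
E
```

```text
(no output)
```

View pics/c1.png

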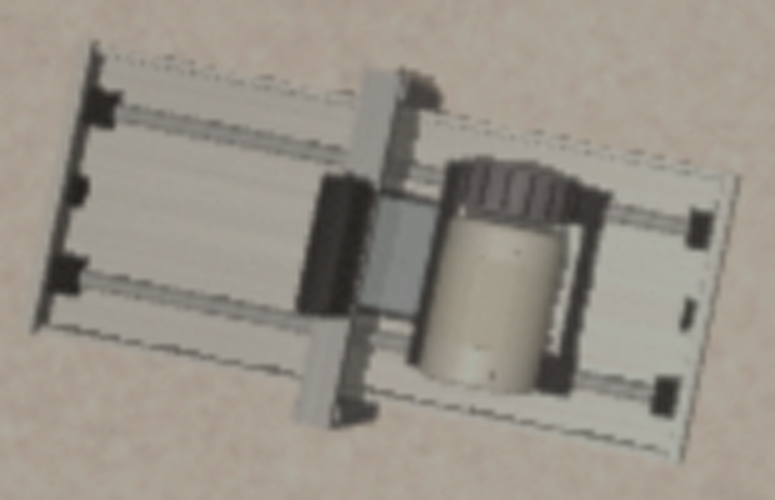

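View pics/c2.png

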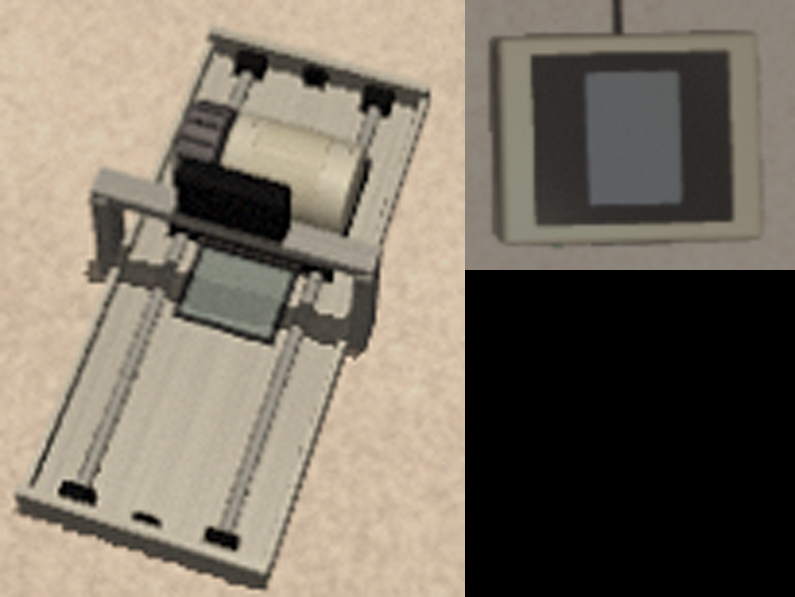

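c1 shows the tray rim corners at (93,42), (738,176), (682,460) and (38,328). The grip block top runs from (322,176) to (300,310), and the jar body is at about (490,300). In c2 the reader's plate corners are at (530,52)–(732,222), and the side-view rim corners are visible. The jar sits on the -y side, between the grip and the right end.

```bash
python3 - <<'E'
from h import *
t=grab("top");s=grab("side")
def m(p,ox,oy,sx,sy=None):
    sy=sy or sx; p=np.array(p,float); return np.c_[(p[:,0]+.5)/sx-.5+ox,(p[:,1]+.5)/sy-.5+oy]
tp=m([(93,42),(738,176),(682,460),(38,328)],150,180,5)
sp=m([(18,497),(212,33),(428,95),(266,577)],245,262,465/120,597/154)
for c,p in((t,tp),(s,sp)):
    w=onz(c,p,.026)[:,:2]; print("tray",w.round(4).tolist(),"c",w.mean(0).round(4)); 
    e=[np.linalg.norm(w[i]-w[(i+1)%4]) for i in range(4)]; print(np.round(e,4))
w=onz(t,tp,.026); d=(w[0]+w[3]-w[1]-w[2])/2; print("yaw top",np.arctan2(-d[0],d[1]))
w=onz(s,sp,.026); d=(w[0]+w[3]-w[1]-w[2])/2; print("yaw side",np.arctan2(-d[0],d[1]))
b=m([(322,176),(372,182),(345,315),(300,310)],150,180,5);w=onz(t,b,.131)[:,:2];print("block top",w.round(4).tolist(),w.mean(0))
b=m([(365,70),(405,72),(335,427),(297,420)],150,180,5);w=onz(t,b,.091)[:,:2];print("bar",w.round(4).tolist(),w.mean(0))
j=m([(450,225),(565,235),(420,370),(535,390)],150,180,5);w=onz(t,j,.05)[:,:2];print("jar body",w.round(4).tolist(),w.mean(0))
b=m([(530-465,52),(732-465,50),(734-465,220),(535-465,225)],370,190,3);w=onz(t,b,.05)[:,:2];print("plate",w.round(4).tolist(),w.mean(0))
b=m([(585-465,73),(678-465,70),(681-465,203),(588-465,206)],370,190,3);w=onz(t,b,.05)[:,:2];print("glass",w.round(4).tolist(),w.mean(0))
im=s["img"]; g=im.max(2)
sub=(g[150:212,300:368]<60).astype(np.uint8)
cn,_=cv2.findContours(sub,cv2.RETR_EXTERNAL,2);k=max(cn,key=cv2.contourArea).reshape(-1,2)+[300,150]
r=cv2.minAreaRect(k.astype(np.float32));w=onz(s,k.astype(float),.05)[:,:2].astype(np.float32);print("plate side",cv2.minAreaRect(w))
E
```

```text
tray [[0.6464, 0.3635], [0.5801, 0.0643], [0.449, 0.0918], [0.5138, 0.3899]] c [0.5473 0.2274]
[0.3064 0.134  0.3051 0.1352]
tray [[0.6467, 0.3719], [0.5817, 0.071], [0.4496, 0.1017], [0.5139, 0.4009]] c [0.548  0.2364]
[0.3078 0.1356 0.306  0.1359]
yaw top -0.21602740626861971
yaw side -0.2122517520240103
block top [[0.5759, 0.2327], [0.5732, 0.2118], [0.5177, 0.2236], [0.52, 0.2424]] [0.54671707 0.22762883]
bar [[0.6245, 0.223], [0.6234, 0.2055], [0.4692, 0.2374], [0.4725, 0.2539]] [0.54740568 0.22993377]
jar body [[0.5581, 0.1938], [0.5529, 0.1417], [0.4927, 0.208], [0.483, 0.156]] [0.52166766 0.1749159 ]
plate [[0.5936, -0.1505], [0.5932, -0.3032], [0.4649, -0.3023], [0.4631, -0.1522]] [ 0.52869101 -0.22704513]
glass [[0.5772, -0.1917], [0.5786, -0.2621], [0.4782, -0.2626], [0.4768, -0.1923]] [ 0.5277141  -0.22718492]
plate side ((0.5289835333824158, -0.2253696322441101), (0.12818102538585663, 0.15180842578411102), 0.5709909200668335)
```

```bash
cat >> h.py <<'E'
def m(p,ox,oy,sx,sy=None):
    sy=sy or sx; p=np.array(p,float); return np.c_[(p[:,0]+.5)/sx-.5+ox,(p[:,1]+.5)/sy-.5+oy]
E
python3 - <<'E'
from h import *
t=grab("top");s=grab("side")
b=m([(100,172),(92,195),(372,270),(380,243)],245,262,465/120,597/154)
print("bar side",onz(s,b,.091)[:,:2].round(4).tolist(),onz(s,b,.091)[:,:2].mean(0))
# triangulated grip block: black mask near expected place in the two views
import itertools
C=np.array([.5475,.2297,0]);y=-.214;R=np.array([[np.cos(y),-np.sin(y),0],[np.sin(y),np.cos(y),0],[0,0,1]])
P=[C+R@np.array(p) for p in [(.03,.008,.131),(.03,-.008,.131),(-.03,.008,.131),(-.03,-.008,.131),(.069,.156,.026),(-.069,.156,.026),(.069,-.156,.026),(-.069,-.156,.026),(0,0,.006)]]
print("top c1:",((pix(t,P)-[150,180]+.5)*5-.5).round(0).tolist())
print("side c2:",((pix(s,P)-[245,262]+.5)*[465/120,597/154]-.5).round(0).tolist())
E
```

```text
bar side [[0.6238, 0.2111], [0.6259, 0.2256], [0.4737, 0.2547], [0.4707, 0.2384]] [0.54855912 0.23245378]
top c1: [[326.0, 170.0], [363.0, 177.0], [296.0, 310.0], [334.0, 318.0], [84.0, 39.0], [23.0, 330.0], [742.0, 172.0], [682.0, 464.0], [391.0, 252.0]]
side c2: [[176.0, 174.0], [186.0, 149.0], [287.0, 206.0], [296.0, 180.0], [17.0, 489.0], [268.0, 569.0], [214.0, 21.0], [433.0, 82.0], [239.0, 290.0]]
```

```bash
cat >> h.py <<'E'
from scipy.spatial.transform import Rotation as Rn
def rel(pos,rpy):
    s=get_state(); R=Rn.from_euler("xyz",s["tool_rot"])
    d=R.inv().apply(np.array(pos)-s["eef_pos"]); w=(R.inv()*Rn.from_euler("xyz",rpy)).as_rotvec()
    print("t %.2f"%s["t"],"travel",(d/.5).round(4),"rot",(w/(2*np.pi)).round(5),"pos",s["eef_pos"].round(4),"rpy",s["tool_rot"].round(4),"F",s["wrist_force"].round(2),"M",s["moment"].round(3),"gap",round(s["finger_gap"],4),"grip",s["grip_force"])
E
python3 - <<'E'
from h import *
rel([.548,.231,.2],[np.pi,0,np.pi-.214])
E
```

```text
t 0.30 travel [-0.9628 -0.4011  0.0621] rot [-9.00e-05 -2.00e-05 -2.36e-03] pos [0.1247 0.5355 0.231 ] rpy [-3.1410e+00 -1.0000e-04  2.9128e+00] F [ 0.69 -0.06  0.26] M [ 0.013  0.022 -0.007] gap 0.0857 grip 0.0
```

Emit:
play_rows(
  travel=[
    [-0.02,-0.008,0.001],
    [-0.07,-0.03,0.004],
    [-0.14,-0.058,0.009],
    [-0.21,-0.088,0.014],
    [-0.28,-0.117,0.018],
    [-0.35,-0.146,0.022],
    [-0.42,-0.175,0.027],
    [-0.49,-0.204,0.031],
    [-0.56,-0.233,0.036],
    [-0.63,-0.262,0.04],
    [-0.7,-0.292,0.045],
    [-0.77,-0.321,0.05],
    [-0.84,-0.35,0.054],
    [-0.9,-0.375,0.058],
    [-0.94,-0.392,0.06],
    [-0.963,-0.401,0.062],
    [-0.963,-0.401,0.062],
    [-0.963,-0.401,0.062],
    [-0.963,-0.401,0.062],
  ],
  delta_rot=[
    [0,0,0],
    [0,0,0],
    [0,0,0],
    [0,0,0],
    [0,0,-0.0024],
    [0,0,-0.0024],
    [0,0,-0.0024],
    [0,0,-0.0024],
    [0,0,-0.0024],
    [0,0,-0.0024],
    [0,0,-0.0024],
    [0,0,-0.0024],
    [0,0,-0.0024],
    [0,0,-0.0024],
    [0,0,-0.0024],
    [0,0,-0.0024],
    [0,0,-0.0024],
    [0,0,-0.0024],
    [0,0,-0.0024],
  ],
  grip=[-1,-1,-1,-1,-1,-1,-1,-1,-1,-1,-1,-1,-1,-1,-1,-1,-1,-1,-1],
)

```text
t: 1.88
eef_pos: [0.5469, 0.2318, 0.2002]
tool_rot: [-3.142, -0.001, 2.929]
wrist_force: [-1.1, 0.0, 0.2]
finger_gap: 0.0852
grip_force: 0.0
```

```bash
python3 - <<'E'
from h import *
rel([.548,.231,.095],[np.pi,0,np.pi-.214])
c=grab("side");cv2.imwrite("pics/s1.png",cv2.resize(c["img"][200:420,200:440],None,fx=2.4,fy=2.4,interpolation=cv2.INTER_CUBIC))
E
```

```text
t 1.88 travel [-0.0027 -0.0012  0.2105] rot [-1.0e-05 -1.8e-04  2.3e-04] pos [0.5469 0.2318 0.2002] rpy [-3.1415e+00 -1.1000e-03  2.9290e+00] F [-1.13  0.    0.16] M [0.02  0.037 0.015] gap 0.0852 grip 0.0
```

Emit:
play_rows(
  travel=[
    [-0.001,0,0.02],
    [-0.002,0,0.05],
    [-0.002,0,0.085],
    [-0.002,0,0.12],
    [-0.002,0,0.15],
    [-0.002,0,0.175],
    [-0.002,0,0.195],
    [-0.002,0,0.205],
    [-0.002,0,0.208],
    [-0.002,0,0.208],
    [-0.002,0,0.208],
  ],
  delta_rot=[
    [0,0,0],
    [0,0,0],
    [0,0,0],
    [0,0,0],
    [0,0,0],
    [0,0,0],
    [0,0,0],
    [0,0,0],
    [0,0,0],
    [0,0,0],
    [0,0,0],
  ],
  grip=[-1,-1,-1,-1,-1,-1,-1,-1,-1,-1,-1],
)

```text
t: 2.85
eef_pos: [0.5496, 0.2313, 0.0969]
tool_rot: [3.141, 0.001, 2.928]
wrist_force: [0.4, 0.5, -0.3]
finger_gap: 0.0854
grip_force: 0.0
```

```bash
python3 - <<'E'
from h import *
rel([.548,.231,.095],[np.pi,0,np.pi-.214])
s=grab("side");t=grab("top");o=np.zeros((500,760,3),np.uint8)
o[:,:380]=cv2.resize(s["img"][260:410,245:359],(380,500),interpolation=cv2.INTER_CUBIC)
o[:260,380:]=cv2.resize(t["img"][175:279,150:302],(380,260),interpolation=cv2.INTER_CUBIC)
cv2.imwrite("pics/s2.png",o)
E
```

```text
t 2.85 travel [ 0.003  -0.0012  0.0038] rot [8.0e-05 1.5e-04 9.0e-05] pos [0.5496 0.2313 0.0969] rpy [3.1411e+00 1.0000e-03 2.9282e+00] F [ 0.35  0.45 -0.27] M [-0.    -0.002 -0.067] gap 0.0854 grip 0.0
```

View pics/s2.png

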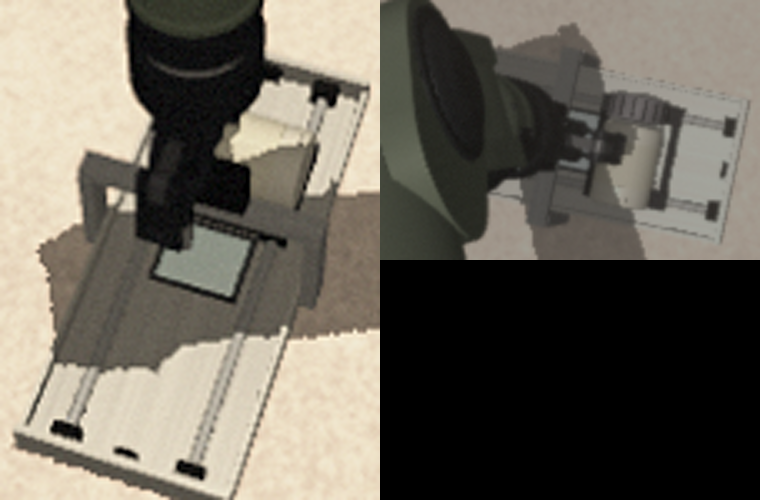

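s2 shows the fingers straddling the grip block, one on each side of the crossbar, at about (200,190) in the left panel. The jar is clear, at (640,165) in the right panel. Closing now.

Emit:
play_rows(
  travel=[
    [0,0,0],
    [0,0,0],
    [0,0,0],
    [0,0,0],
    [0,0,0],
    [0,0,0],
    [0,0,0],
    [0,0,0],
    [0,0,0],
    [0,0,0],
    [0,0,0],
    [0,0,0],
  ],
  delta_rot=[
    [0,0,0],
    [0,0,0],
    [0,0,0],
    [0,0,0],
    [0,0,0],
    [0,0,0],
    [0,0,0],
    [0,0,0],
    [0,0,0],
    [0,0,0],
    [0,0,0],
    [0,0,0],
  ],
  grip=[-0.7,-0.4,-0.1,0.1,0.3,0.5,0.7,0.9,1,1,1,1],
)

```text
t: 3.95
eef_pos: [0.5493, 0.2312, 0.0964]
tool_rot: [3.141, 0.0, 2.928]
wrist_force: [-0.5, 1.8, 1.7]
finger_gap: 0.0155
grip_force: 59.8
```

```bash
python3 - <<'E'
from h import *
rel([.548,.231,.095],[np.pi,0,np.pi-.214])
t=grab("top");s=grab("side")
a=cv2.resize(t["img"][175:279,150:310],(800,520),interpolation=cv2.INTER_CUBIC);cv2.imwrite("pics/s3.png",a)
cv2.imwrite("pics/s3s.png",s["img"])
E
```

```text
t 3.95 travel [ 0.0024 -0.001   0.0029] rot [8.e-05 2.e-05 8.e-05] pos [0.5493 0.2312 0.0964] rpy [3.1411e+00 1.0000e-04 2.9281e+00] F [-0.53  1.84  1.74] M [ 0.243  0.076 -0.026] gap 0.0155 grip 59.754860401153564
```

View pics/s3.png

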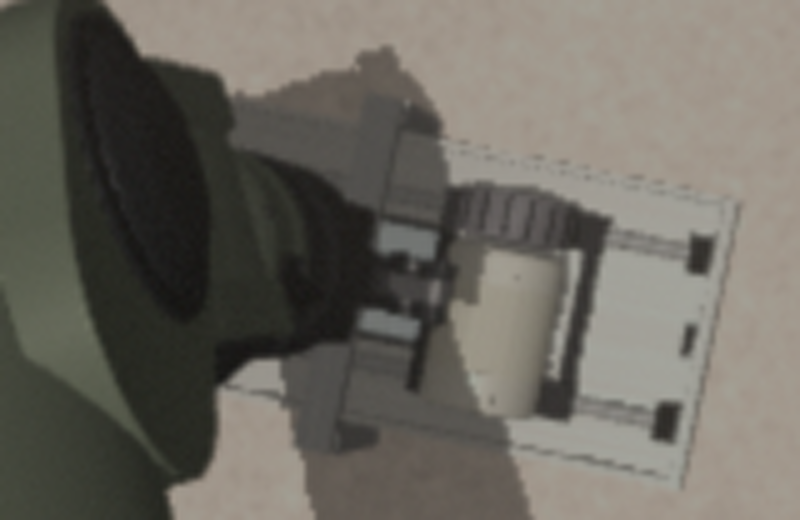

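s3 shows the grasp closed on the block. The jar is unmoved, with its body at about (500,330) and the shuttle's -y edge at about (585,310). Next I'll build a shuttle gauge from colour profiles along the tray's y, in both views.

```bash
cat >> h.py <<'E'
def frame():
    s=get_state(); R=Rn.from_euler("xyz",s["tool_rot"])*Rn.from_euler("x",np.pi)
    R=R if True else R
    # tool yaw: tray y = tool y, tray x = -tool x, tray z = -tool z
    T=Rn.from_euler("xyz",s["tool_rot"]).as_matrix(); A=np.c_[-T[:,0],T[:,1],-T[:,2]]
    return s, s["eef_pos"]+A@np.array([OX,OY,-(.0964)]), A
OX,OY=0.0,0.0   # tray origin relative to TCP in tray axes
def prof(c,O,A,x,ys,z):
    P=np.array([O+A@np.array([x,y,z]) for y in ys]); uv=pix(c,P).astype(np.float32)
    return cv2.remap(c["img"],uv[None,:,0],uv[None,:,1],cv2.INTER_LINEAR)[0].astype(float)
E
python3 - <<'E'
from h import *
s,O,A=frame();print(O,A.round(3).tolist())
ys=np.arange(-.13,.131,.01)
for n in("top","side"):
    c=grab(n)
    for x in(-.045,-.03,-.015,0.02,.045):
        p=prof(c,O,A,x,ys,.047); print(n,x,"V",p.max(1).astype(int).tolist());print("   R-B",(p[:,2]-p[:,0]).astype(int).tolist())
E
```

```text
[5.49314301e-01 2.31299283e-01 2.59156157e-05] [[0.977, 0.212, -0.0], [-0.212, 0.977, -0.001], [0.0, 0.001, 1.0]]
top -0.045 V [143, 148, 152, 57, 56, 121, 144, 146, 97, 90, 40, 82, 78, 69, 81, 77, 45, 28, 27, 36, 42, 41, 42, 40, 42, 63, 104]
   R-B [8, 9, 10, 5, 5, 14, 15, 12, 11, 11, 5, 7, 6, 4, 4, 6, 4, 2, 3, 3, 6, 4, 5, 6, 5, 8, 11]
top -0.03 V [162, 162, 162, 63, 108, 124, 145, 154, 131, 89, 40, 66, 67, 58, 28, 32, 41, 44, 44, 45, 37, 24, 24, 41, 41, 40, 87]
   R-B [10, 10, 10, 5, 8, 17, 18, 19, 17, 12, 4, 5, 6, 4, 3, 4, 6, 6, 5, 6, 4, 2, 2, 5, 6, 6, 10]
top -0.015 V [163, 163, 163, 68, 149, 124, 146, 154, 152, 93, 51, 62, 48, 37, 30, 29, 27, 44, 44, 48, 43, 27, 26, 30, 36, 42, 41]
   R-B [8, 7, 7, 4, 7, 16, 18, 19, 19, 13, 3, 3, 2, 3, 3, 4, 4, 5, 6, 6, 6, 3, 1, 0, 3, 6, 4]
top 0.02 V [163, 162, 162, 74, 157, 115, 132, 140, 108, 86, 43, 115, 115, 78, 32, 33, 31, 52, 45, 56, 47, 36, 28, 28, 32, 34, 31]
   R-B [9, 8, 7, 6, 8, 13, 14, 14, 12, 10, 6, 0, 0, 3, 5, 4, 3, 7, 4, 7, 6, 4, 3, 3, 2, 1, 3]
top 0.045 V [163, 162, 161, 96, 78, 78, 91, 101, 97, 79, 86, 89, 88, 75, 82, 86, 85, 8
[... 645 characters left out ...]
[88, 182, 213, 212, 189, 225, 233, 155, 20, 10, 9, 11, 54, 126, 147, 145, 148, 72, 101, 102, 101, 154, 226, 225, 224, 223, 226]
   R-B [14, 29, 30, 31, 37, 44, 38, 33, 3, -2, 2, 0, 8, 6, 8, 7, 7, 5, 17, 17, 16, 25, 30, 32, 31, 30, 30]
side 0.02 V [27, 35, 20, 14, 16, 15, 17, 16, 16, 14, 24, 16, 18, 46, 45, 45, 48, 42, 99, 97, 100, 100, 100, 99, 197, 222, 223]
   R-B [2, 4, -4, -1, -1, 1, -1, 0, -6, -3, 2, 1, -2, 4, 4, 8, 7, 6, 17, 15, 17, 18, 17, 15, 28, 32, 31]
side 0.045 V [18, 15, 38, 14, 16, 16, 15, 15, 15, 9, 54, 31, 84, 212, 100, 94, 96, 94, 94, 94, 96, 95, 96, 96, 93, 214, 214]
   R-B [-1, -1, 4, -3, 1, -2, 1, -3, 1, 1, 8, 3, 13, 31, 17, 18, 18, 15, 18, 16, 14, 16, 15, 17, 15, 32, 29]
```

Emit:
play_rows(
  travel=[
    [0,0,-0.0003],
    [0,0,-0.002],
    [0,0,-0.0064],
    [0,0,-0.0138],
    [0,0,-0.0243],
    [0,0,-0.0378],
    [0,0,-0.0536],
    [0,0,-0.0713],
    [0,0,-0.09],
    [0,0,-0.1087],
    [0,0,-0.1264],
    [0,0,-0.1422],
    [0,0,-0.1557],
    [0,0,-0.1661],
    [0,0,-0.1736],
    [0,0,-0.178],
    [0,0,-0.18],
    [0,0,-0.18],
    [0,0,-0.18],
  ],
  delta_rot=[
    [0,0,0],
    [0,0,0],
    [0,0,0],
    [0,0,0],
    [0.0008,0,0],
    [0.0015,0,0],
    [0.0019,0,0],
    [0.002,0,0],
    [0.0017,0,0],
    [0.0012,0,0],
    [0.0004,0,0],
    [-0.0004,0,0],
    [-0.0012,0,0],
    [-0.0017,0,0],
    [-0.002,0,0],
    [-0.0019,0,0],
    [-0.0015,0,0],
    [-0.0008,0,0],
    [0,0,0],
  ],
  grip=[1,1,1,1,1,1,1,1,1,1,1,1,1,1,1,1,1,1,1],
)

```text
t: 5.73
eef_pos: [0.549, 0.2309, 0.1859]
tool_rot: [-3.141, -0.001, 2.928]
wrist_force: [-0.2, -0.3, -6.4]
finger_gap: 0.0151
grip_force: 58.7
```

```bash
cat >> h.py <<'E'
def gauge(c,O,A,xs,thr=.095):
    ys=np.arange(-.13,.13,.001); im=cv2.GaussianBlur(c["img"],(3,3),0); c=dict(c,img=im); lo=[];hi=[]
    for x in xs:
        p=prof(c,O,A,x,ys,.047); m=((p[:,2]-p[:,0])/np.maximum(p[:,2],1)>thr)&(p[:,2]>60)
        m=cv2.morphologyEx(m.astype(np.uint8)[None],cv2.MORPH_OPEN,np.ones((1,9)))[0]
        i=np.flatnonzero(m)
        if len(i): lo.append(ys[i[0]]);hi.append(ys[i[-1]])
    return (np.median(lo),np.median(hi),len(lo)) if lo else (np.nan,np.nan,0)
def watch(n=4,cam="top",xs=(-.04,-.035,-.03,-.025,-.02,-.015,-.01,-.005),thr=.095,save=None):
    r=[]
    for k in range(n):
        s,O,A=frame(); c=grab(cam); lo,hi,q=gauge(c,O,A,xs,thr); r.append((s["t"],lo,hi))
        print("t %.2f lo %.4f hi %.4f n%d tilt %.4f %.4f"%(s["t"],lo,hi,q,A[2,1],A[2,0]))
    if save: cv2.imwrite(save,c["img"])
    r=np.array(r); f=np.polyfit(r[:,0]-r[-1,0],r[:,1:],1); print("vel lo/hi",f[0].round(4),"end pos",f[1].round(4))
    return c
E
python3 - <<'E'
from h import *
watch(5,save="pics/l1.png")
rel([.528,-.227,.186],[np.pi,0,np.pi])
E
```

```text
t 5.73 lo -0.0635 hi -0.0095 n8 tilt -0.0007 -0.0006
t 5.78 lo -0.0640 hi -0.0100 n8 tilt -0.0010 -0.0008
t 5.83 lo -0.0650 hi -0.0110 n8 tilt -0.0006 -0.0008
t 5.88 lo -0.0655 hi -0.0115 n8 tilt -0.0004 -0.0008
t 5.93 lo -0.0660 hi -0.0120 n8 tilt -0.0003 -0.0007
vel lo/hi [-0.013 -0.013] end pos [-0.0661 -0.0121]
t 5.98 travel [-0.1531 -0.9042  0.    ] rot [-4.000e-05 -9.000e-05 -3.399e-02] pos [0.549  0.231  0.1859] rpy [-3.1413e+00 -5.0000e-04  2.9280e+00] F [ 0.1   0.33 -7.43] M [0.057 0.034 0.005] gap 0.0154 grip 58.613877296447754
```

The gauge works: the measured width is 54 mm, matching the jar's diameter. s is about -0.039 m, moving at -0.013 m/s, with an estimated level bias of about -0.009 m/s². Next is a centring tilt.

Emit:
play_rows(
  travel=[
    [0,0,0],
    [0,0,0],
    [0,0,0],
    [0,0,0],
    [0,0,0],
    [0,0,0],
    [0,0,0],
    [0,0,0],
    [0,0,0],
    [0,0,0],
    [0,0,0],
    [0,0,0],
    [0,0,0],
    [0,0,0],
    [0,0,0],
    [0,0,0],
    [0,0,0],
    [0,0,0],
    [0,0,0],
    [0,0,0],
  ],
  delta_rot=[
    [0.00075,0,0],
    [0.0013,0,0],
    [0.00174,0,0],
    [0.00203,0,0],
    [0.00214,0,0],
    [0.00207,0,0],
    [0.00183,0,0],
    [0.00143,0,0],
    [0.00092,0,0],
    [0.00035,0,0],
    [-0.00022,0,0],
    [-0.00075,0,0],
    [-0.00117,0,0],
    [-0.00145,0,0],
    [-0.00156,0,0],
    [-0.00149,0,0],
    [-0.00126,0,0],
    [-0.00088,0,0],
    [-0.00039,0,0],
    [0.00015,0,0],
  ],
  grip=[1,1,1,1,1,1,1,1,1,1,1,1,1,1,1,1,1,1,1,1],
)

```text
t: 7.65
eef_pos: [0.5492, 0.231, 0.1863]
tool_rot: [-3.14, -0.0, 2.928]
wrist_force: [-0.2, 0.9, -6.9]
finger_gap: 0.0155
grip_force: 58.6
```

```bash
python3 - <<'E'
from h import *
watch(6,save="pics/l2.png")
rel([.528,-.227,.186],[np.pi,0,np.pi])
E
```

```text
t 7.65 lo -0.0280 hi 0.0000 n5 tilt -0.0013 -0.0001
t 7.70 lo -0.0280 hi 0.0010 n5 tilt -0.0013 -0.0001
t 7.75 lo -0.0280 hi 0.0010 n5 tilt -0.0011 0.0000
t 7.80 lo -0.0280 hi 0.0000 n5 tilt -0.0010 -0.0001
t 7.85 lo -0.0280 hi 0.0010 n5 tilt -0.0010 0.0000
t 7.90 lo -0.0280 hi 0.0010 n5 tilt -0.0010 -0.0000
vel lo/hi [-0.      0.0023] end pos [-0.028  0.001]
t 7.95 travel [-0.1528 -0.9042  0.0014] rot [-1.500e-04 -2.000e-05 -3.401e-02] pos [0.5492 0.231  0.1863] rpy [-3.1406 -0.      2.9279] F [ 0.2   0.4  -7.06] M [-0.001 -0.014  0.021] gap 0.0153 grip 58.6256468296051
```

s is about -0.001 m and at rest. I'll now compute the transport to the reader: 40 rows on a min-jerk profile, with the tray banked so the jar feels no net push.

```bash
python3 - <<'E'
from h import *
T=40/12;s=get_state();yaw0=s["tool_rot"][2];
P0=s["eef_pos"];D=np.array([.528,-.227,.186])-P0;D[2]=0
f=-(np.pi-yaw0)
R0=Rn.from_euler("xyz",[np.pi,0,yaw0])
p=lambda t:10*t**3-15*t**4+6*t**5
dd=lambda t:(60*t-180*t**2+120*t**3)/T**2
for half in(0,1):
    tb=half*.5; Rb=R0*Rn.from_rotvec([0,0,f*p(tb)])
    tr=[];ro=[]
    for k in range(1,21):
        t=tb+k/40; Rz=R0*Rn.from_rotvec([0,0,f*p(t)])
        b=Rz.inv().apply(D*dd(t))[1]; th=b/9.8
        tr.append((Rb.inv().apply(D*(p(t)-p(tb)))/.5).round(4).tolist()); ro.append(((Rb.inv()*Rz*Rn.from_rotvec([th,0,0])).as_rotvec()/2/np.pi).round(5).tolist())
    tr=[[a,b,0] for a,b,_ in tr]
    print(str(tr));print(str(ro))
E
```

```text
[[-0.0, -0.0001, 0], [-0.0002, -0.001, 0], [-0.0006, -0.0034, 0], [-0.0013, -0.0077, 0], [-0.0025, -0.0145, 0], [-0.0041, -0.0241, 0], [-0.0062, -0.0366, 0], [-0.0089, -0.0524, 0], [-0.0121, -0.0714, 0], [-0.0158, -0.0936, 0], [-0.0201, -0.119, 0], [-0.0249, -0.1475, 0], [-0.0302, -0.1787, 0], [-0.0359, -0.2126, 0], [-0.0421, -0.2488, 0], [-0.0485, -0.287, 0], [-0.0553, -0.3268, 0], [-0.0622, -0.3679, 0], [-0.0693, -0.4098, 0], [-0.0764, -0.4521, 0]]
[[-0.00092, 0.0, -1e-05], [-0.00169, 0.0, -4e-05], [-0.00234, 0.0, -0.00013], [-0.00286, 0.0, -0.00029], [-0.00325, 1e-05, -0.00055], [-0.00354, 1e-05, -0.0009], [-0.00373, 2e-05, -0.00138], [-0.00381, 2e-05, -0.00197], [-0.00381, 3e-05, -0.00268], [-0.00373, 4e-05, -0.00352], [-0.00357, 5e-05, -0.00448], [-0.00335, 6e-05, -0.00555], [-0.00306, 6e-05, -0.00672], [-0.00272, 7e-05, -0.008], [-0.00234, 7e-05, -0.00936], [-0.00192, 7e-05, -0.0108], [-0.00147, 6e-05, -0.01229], [-0.00099, 4e-05, -0.01384], [-0.0005, 2e-05, -0.01541], [-0.0, 0.0, -0.017]]
[[-0.0026, -0.0428, 0], [-0.0052, -0.0852, 0], [-0.0077, -0.1268, 0], [-0.0101, -0.1671, 
[... 258 characters left out ...]
.0273, -0.4498, 0], [-0.0276, -0.4542, 0], [-0.0277, -0.4566, 0], [-0.0278, -0.4575, 0], [-0.0278, -0.4577, 0]]
[[0.0005, -0.0, -0.00159], [0.00099, -1e-05, -0.00317], [0.00147, -2e-05, -0.00471], [0.00193, -4e-05, -0.00621], [0.00236, -6e-05, -0.00764], [0.00274, -8e-05, -0.00901], [0.00309, -0.0001, -0.01028], [0.00338, -0.00012, -0.01146], [0.00361, -0.00014, -0.01253], [0.00377, -0.00016, -0.01348], [0.00385, -0.00017, -0.01432], [0.00386, -0.00018, -0.01503], [0.00377, -0.00019, -0.01563], [0.00358, -0.00018, -0.0161], [0.00329, -0.00017, -0.01646], [0.00289, -0.00015, -0.01671], [0.00237, -0.00013, -0.01688], [0.00172, -9e-05, -0.01696], [0.00093, -5e-05, -0.017], [-0.0, -0.0, -0.017]]
```

Emit:
play_rows(
  travel=[
    [0,-0.0001,0],
    [-0.0002,-0.001,0],
    [-0.0006,-0.0034,0],
    [-0.0013,-0.0077,0],
    [-0.0025,-0.0145,0],
    [-0.0041,-0.0241,0],
    [-0.0062,-0.0366,0],
    [-0.0089,-0.0524,0],
    [-0.0121,-0.0714,0],
    [-0.0158,-0.0936,0],
    [-0.0201,-0.119,0],
    [-0.0249,-0.1475,0],
    [-0.0302,-0.1787,0],
    [-0.0359,-0.2126,0],
    [-0.0421,-0.2488,0],
    [-0.0485,-0.287,0],
    [-0.0553,-0.3268,0],
    [-0.0622,-0.3679,0],
    [-0.0693,-0.4098,0],
    [-0.0764,-0.4521,0],
  ],
  delta_rot=[
    [-0.0009,0,0],
    [-0.0017,0,0],
    [-0.00234,0,-0.0001],
    [-0.00286,0,-0.0003],
    [-0.00325,0,-0.00055],
    [-0.00354,0,-0.0009],
    [-0.00373,0,-0.0014],
    [-0.00381,0,-0.002],
    [-0.00381,0,-0.0027],
    [-0.00373,0,-0.0035],
    [-0.00357,0,-0.0045],
    [-0.00335,0,-0.0055],
    [-0.00306,0,-0.0067],
    [-0.00272,0,-0.008],
    [-0.00234,0,-0.0094],
    [-0.00192,0,-0.0108],
    [-0.00147,0,-0.0123],
    [-0.00099,0,-0.0138],
    [-0.0005,0,-0.0154],
    [0,0,-0.017],
  ],
  grip=[1,1,1,1,1,1,1,1,1,1,1,1,1,1,1,1,1,1,1,1],
)

```text
t: 9.62
eef_pos: [0.5382, 0.0001, 0.1867]
tool_rot: [-3.14, 0.0, 3.035]
wrist_force: [0.7, 0.7, -7.2]
finger_gap: 0.0153
grip_force: 58.6
```

Emit:
play_rows(
  travel=[
    [-0.0026,-0.0428,0],
    [-0.0052,-0.0852,0],
    [-0.0077,-0.1268,0],
    [-0.0101,-0.1671,0],
    [-0.0125,-0.2058,0],
    [-0.0147,-0.2424,0],
    [-0.0168,-0.2767,0],
    [-0.0187,-0.3084,0],
    [-0.0205,-0.3372,0],
    [-0.022,-0.3629,0],
    [-0.0234,-0.3854,0],
    [-0.0246,-0.4046,0],
    [-0.0255,-0.4206,0],
    [-0.0263,-0.4333,0],
    [-0.0269,-0.443,0],
    [-0.0273,-0.4498,0],
    [-0.0276,-0.4542,0],
    [-0.0277,-0.4566,0],
    [-0.0278,-0.4575,0],
    [-0.0278,-0.4577,0],
  ],
  delta_rot=[
    [0.0005,0,-0.0016],
    [0.00099,0,-0.0032],
    [0.00147,0,-0.0047],
    [0.00193,0,-0.0062],
    [0.00236,0,-0.0076],
    [0.00274,0,-0.009],
    [0.00309,0,-0.0103],
    [0.00338,-0.0001,-0.0115],
    [0.00361,-0.0001,-0.0125],
    [0.00377,-0.0001,-0.0135],
    [0.00385,-0.0001,-0.0143],
    [0.00386,-0.0001,-0.015],
    [0.00377,-0.0001,-0.0156],
    [0.00358,-0.0001,-0.0161],
    [0.00329,-0.0001,-0.0165],
    [0.00289,-0.0001,-0.0167],
    [0.00237,-0.0001,-0.0169],
    [0.00172,0,-0.017],
    [0.00093,0,-0.017],
    [0,0,-0.017],
  ],
  grip=[1,1,1,1,1,1,1,1,1,1,1,1,1,1,1,1,1,1,1,1],
)

```text
t: 11.28
eef_pos: [0.528, -0.2268, 0.1867]
tool_rot: [-3.141, -0.0, -3.141]
wrist_force: [-0.0, 0.2, -8.6]
finger_gap: 0.0152
grip_force: 58.6
```

```bash
python3 - <<'E'
from h import *
c=watch(4,save="pics/r1.png")
s=grab("side")
rel([.528,-.227,.186],[np.pi,0,np.pi])
o=np.zeros((400,800,3),np.uint8)
o[:,:400]=cv2.resize(c["img"][176:296,360:480],(400,400),interpolation=cv2.INTER_CUBIC)
o[:,400:]=cv2.resize(s["img"][110:230,275:395],(400,400),interpolation=cv2.INTER_CUBIC)
cv2.imwrite("pics/r2.png",o)
E
```

```text
t 11.28 lo 0.0310 hi 0.0855 n8 tilt -0.0003 -0.0002
t 11.33 lo 0.0330 hi 0.0880 n8 tilt -0.0002 -0.0003
t 11.38 lo 0.0350 hi 0.0900 n8 tilt -0.0006 -0.0003
t 11.43 lo 0.0370 hi 0.0930 n8 tilt -0.0008 -0.0003
vel lo/hi [0.04  0.049] end pos [0.037  0.0928]
t 11.53 travel [ 0.0001 -0.0002  0.0014] rot [-1.5e-04 -3.0e-05  3.0e-05] pos [ 0.528  -0.2269  0.1867] rpy [-3.1407e+00 -2.0000e-04 -3.1414e+00] F [ 0.5  -0.45 -7.25] M [-0.168 -0.027  0.004] gap 0.0154 grip 58.614925146102905
```

View pics/r2.png

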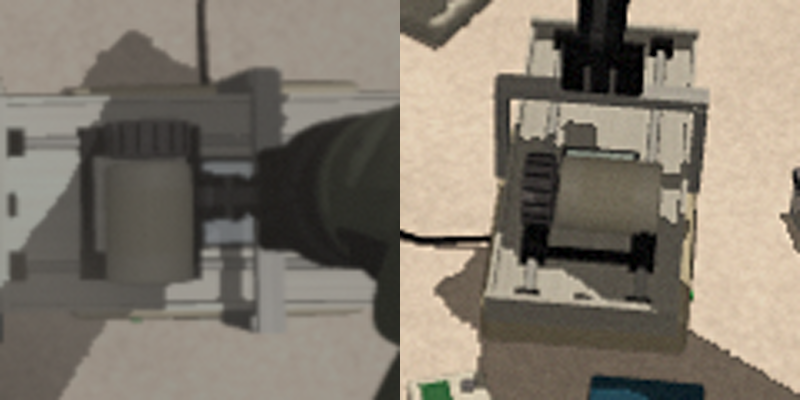

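r2 shows the tray aligned over the reader. The jar is on the +y side at about (150,200) in the left panel: s is about +0.07 m, drifting at +0.045 m/s. I'll brake it and bring it back with a tilt.

Emit:
play_rows(
  travel=[
    [0,0,0],
    [0,0,0],
    [0,0,0],
    [0,0,0],
    [0,0,0],
    [0,0,0],
    [0,0,0],
    [0,0,0],
    [0,0,0],
    [0,0,0],
    [0,0,0],
    [0,0,0],
    [0,0,0],
    [0,0,0],
    [0,0,0],
    [0,0,0],
    [0,0,0],
    [0,0,0],
    [0,0,0],
    [0,0,0],
  ],
  delta_rot=[
    [-0.0014,0,0],
    [-0.0026,0,0],
    [-0.0036,0,0],
    [-0.0042,0,0],
    [-0.0045,0,0],
    [-0.0044,0,0],
    [-0.0039,0,0],
    [-0.0031,0,0],
    [-0.002,0,0],
    [-0.0008,0,0],
    [0.0004,0,0],
    [0.0016,0,0],
    [0.0025,0,0],
    [0.0031,0,0],
    [0.0034,0,0],
    [0.0032,0,0],
    [0.0028,0,0],
    [0.002,0,0],
    [0.001,0,0],
    [-0.0001,0,0],
  ],
  grip=[1,1,1,1,1,1,1,1,1,1,1,1,1,1,1,1,1,1,1,1],
)

```text
t: 13.2
eef_pos: [0.528, -0.2271, 0.1867]
tool_rot: [3.141, -0.0, 3.141]
wrist_force: [-0.1, 0.4, -7.9]
finger_gap: 0.0149
grip_force: 58.7
```

```bash
python3 - <<'E'
from h import *
c=watch(6,save="pics/r3.png",xs=(-.045,-.04,-.035,-.03,-.025,-.02,-.015))
rel([.528,-.227,.186],[np.pi,0,np.pi])
E
```

```text
t 13.20 lo 0.0000 hi 0.0540 n7 tilt 0.0004 -0.0002
t 13.25 lo 0.0000 hi 0.0560 n7 tilt 0.0004 -0.0003
t 13.30 lo 0.0020 hi 0.0580 n7 tilt -0.0001 -0.0003
t 13.35 lo 0.0040 hi 0.0590 n7 tilt -0.0003 -0.0002
t 13.40 lo 0.0040 hi 0.0610 n7 tilt -0.0003 -0.0002
t 13.45 lo 0.0060 hi 0.0620 n7 tilt -0.0003 -0.0003
vel lo/hi [0.0251 0.032 ] end pos [0.0058 0.0623]
t 13.50 travel [-0.0001  0.0002  0.0014] rot [-5.e-05 -4.e-05 -3.e-05] pos [ 0.5279 -0.2271  0.1867] rpy [-3.1413e+00 -3.0000e-04  3.1414e+00] F [ 0.89 -1.11 -7.28] M [-0.091 -0.027  0.039] gap 0.0152 grip 58.654435873031616
```

The data fit a level bias proportional to the jar's offset (grip compliance, about +0.2 s⁻²·s) with roughly zero constant part. I'll plan the next tilt with that model.

```bash
cat >> h.py <<'E'
def plan(s0,v0,off,n=20,kap=.2,lag=.08):
    # off: current commanded tilt offset (units of 2pi); end at total offset 0
    T=n/12; a0=kap*s0+9.8*off*2*np.pi; v=v0+a0*lag; s=s0+v0*lag
    M=np.array([[T**3,T**4,T**5],[3*T**2,4*T**3,5*T**4],[6*T,12*T**2,20*T**3]])
    c=np.linalg.solve(M,-np.array([s+v*T+a0/2*T*T,v+a0*T,a0]))
    t=np.arange(1,n+1)/12
    sd=s+v*t+a0/2*t**2+c[0]*t**3+c[1]*t**4+c[2]*t**5; ad=a0+6*c[0]*t+12*c[1]*t**2+20*c[2]*t**3
    print([[round(x,5),0,0] for x in (ad-kap*sd)/9.8/2/np.pi-off]); print("s range",sd.min(),sd.max())
E
python3 - <<'E'
from h import *
plan(.0355,.031,.00005)
E
```

```text
[[np.float64(-0.00114), 0, 0], [np.float64(-0.00194), 0, 0], [np.float64(-0.00245), 0, 0], [np.float64(-0.00269), 0, 0], [np.float64(-0.00271), 0, 0], [np.float64(-0.00254), 0, 0], [np.float64(-0.00221), 0, 0], [np.float64(-0.00176), 0, 0], [np.float64(-0.00123), 0, 0], [np.float64(-0.00065), 0, 0], [np.float64(-5e-05), 0, 0], [np.float64(0.00052), 0, 0], [np.float64(0.00103), 0, 0], [np.float64(0.00144), 0, 0], [np.float64(0.00173), 0, 0], [np.float64(0.00185), 0, 0], [np.float64(0.00176), 0, 0], [np.float64(0.00144), 0, 0], [np.float64(0.00085), 0, 0], [np.float64(-5e-05), 0, 0]]
s range 1.1102230246251565e-16 0.04475715268537787
```

Emit:
play_rows(
  travel=[
    [0,0,0],
    [0,0,0],
    [0,0,0],
    [0,0,0],
    [0,0,0],
    [0,0,0],
    [0,0,0],
    [0,0,0],
    [0,0,0],
    [0,0,0],
    [0,0,0],
    [0,0,0],
    [0,0,0],
    [0,0,0],
    [0,0,0],
    [0,0,0],
    [0,0,0],
    [0,0,0],
    [0,0,0],
    [0,0,0],
  ],
  delta_rot=[
    [-0.00114,0,0],
    [-0.00194,0,0],
    [-0.00245,0,0],
    [-0.0027,0,0],
    [-0.0027,0,0],
    [-0.00254,0,0],
    [-0.0022,0,0],
    [-0.00176,0,0],
    [-0.00123,0,0],
    [-0.00065,0,0],
    [-5e-05,0,0],
    [0.0005,0,0],
    [0.00103,0,0],
    [0.00144,0,0],
    [0.00173,0,0],
    [0.00185,0,0],
    [0.00176,0,0],
    [0.00144,0,0],
    [0.00085,0,0],
    [-5e-05,0,0],
  ],
  grip=[1,1,1,1,1,1,1,1,1,1,1,1,1,1,1,1,1,1,1,1],
)

```text
t: 15.17
eef_pos: [0.528, -0.227, 0.1867]
tool_rot: [3.141, -0.0, -3.142]
wrist_force: [-1.5, 1.6, -7.7]
finger_gap: 0.0151
grip_force: 58.7
```

```bash
python3 - <<'E'
from h import *
c=watch(6,save="pics/r4.png",xs=(-.045,-.04,-.035,-.03,-.025,-.02,-.015))
rel([.528,-.227,.186],[np.pi,0,np.pi])
E
```

```text
t 15.17 lo -0.0020 hi 0.0210 n7 tilt 0.0004 -0.0002
t 15.22 lo -0.0020 hi 0.0210 n7 tilt 0.0007 -0.0003
t 15.27 lo -0.0020 hi 0.0210 n7 tilt 0.0002 -0.0003
t 15.32 lo -0.0020 hi 0.0210 n7 tilt 0.0001 -0.0003
t 15.37 lo -0.0020 hi 0.0210 n7 tilt 0.0001 -0.0002
t 15.42 lo -0.0020 hi 0.0210 n7 tilt 0.0000 -0.0002
vel lo/hi [ 0. -0.] end pos [-0.002  0.021]
t 15.47 travel [-0.0001  0.0002  0.0014] rot [ 0.e+00 -3.e-05 -2.e-05] pos [ 0.528  -0.2271  0.1867] rpy [ 3.1416e+00 -2.0000e-04  3.1414e+00] F [-0.77  0.22 -8.67] M [ 0.    -0.007 -0.035] gap 0.0151 grip 58.67001950740814
```

```bash
python3 - <<'E'
from h import *
s,O,A=frame();t=grab("top");d=grab("side");o=np.zeros((400,800,3),np.uint8)
ys=np.arange(-.05,.06,.005)
for x in(-.045,-.035,-.025): 
    p=prof(t,O,A,x,ys,.047); print(x,p[:,2].astype(int).tolist(),((p[:,2]-p[:,0])/p[:,2]).round(2).tolist())
o[:,:400]=cv2.resize(t["img"][176:296,360:480],(400,400),interpolation=cv2.INTER_CUBIC)
o[:,400:]=cv2.resize(d["img"][110:230,275:395],(400,400),interpolation=cv2.INTER_CUBIC)
cv2.imwrite("pics/r5.png",cv2.convertScaleAbs(o,alpha=1.3))
E
```

```text
-0.045 [101, 110, 115, 76, 127, 142, 147, 143, 145, 139, 86, 122, 125, 108, 79, 39, 51, 51, 77, 117, 80, 80] [0.07, 0.07, 0.07, 0.09, 0.11, 0.11, 0.08, 0.06, 0.06, 0.05, 0.09, 0.11, 0.11, 0.11, 0.13, 0.13, 0.08, 0.08, 0.08, 0.08, 0.06, 0.09]
-0.035 [32, 34, 33, 32, 54, 107, 119, 120, 131, 131, 84, 123, 123, 103, 74, 39, 48, 37, 64, 86, 86, 85] [0.12, 0.12, 0.09, 0.06, 0.13, 0.11, 0.08, 0.05, 0.06, 0.05, 0.11, 0.12, 0.11, 0.13, 0.12, 0.1, 0.12, 0.11, 0.11, 0.08, 0.08, 0.07]
-0.025 [38, 32, 34, 37, 33, 33, 34, 34, 32, 39, 76, 91, 84, 80, 77, 107, 70, 38, 76, 86, 87, 86] [0.11, 0.12, 0.12, 0.11, 0.12, 0.12, 0.12, 0.15, 0.16, 0.1, 0.13, 0.13, 0.14, 0.15, 0.09, -0.04, -0.03, 0.11, 0.09, 0.09, 0.08, 0.08]
```

View pics/r5.png

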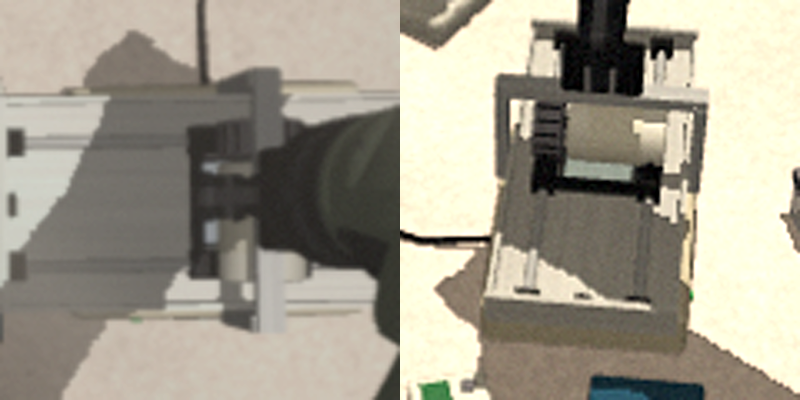

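r5 confirms the jar is near the middle: its +y edge at y = +0.0215 puts s at about -0.006, at rest. Holding and watching for drift.

Emit:
play_rows(
  travel=[
    [0,0,0],
    [0,0,0],
    [0,0,0],
    [0,0,0],
    [0,0,0],
    [0,0,0],
    [0,0,0],
    [0,0,0],
    [0,0,0],
    [0,0,0],
  ],
  delta_rot=[
    [0,0,0],
    [0,0,0],
    [0,0,0],
    [0,0,0],
    [0,0,0],
    [0,0,0],
    [0,0,0],
    [0,0,0],
    [0,0,0],
    [0,0,0],
  ],
  grip=[1,1,1,1,1,1,1,1,1,1],
)

```text
t: 16.4
eef_pos: [0.528, -0.227, 0.1867]
tool_rot: [3.142, -0.0, 3.141]
wrist_force: [-0.2, 0.3, -7.7]
finger_gap: 0.015
grip_force: 58.7
```

```bash
cat >> h.py <<'E'
def edge(n=3):
    # sub-mm +y edge of the jar seen by the top camera: brightness fall from jar to dark bar at x=-.035..-.045
    ys=np.arange(-.045,.08,.0005)
    for k in range(n):
        s,O,A=frame(); c=grab("top"); e=[]
        for x in(-.046,-.043,-.04,-.037,-.034):
            r=prof(c,O,A,x,ys,.047)[:,2]; j=np.flatnonzero((r[:-12]-r[12:]>25)&(ys[:-12]>0)|(r[:-12]-r[12:]>25)&(ys[:-12]<-.03)) 
            e.append(ys[j].mean() if len(j) else np.nan)
        m=gauge(c,O,A,(-.045,-.04,-.035,-.03),.095)
        print("t %.2f edge"%s["t"],np.round(e,4),"gauge",np.round(m,4),"tilt %.4f"%A[2,1])
E
python3 - <<'E'
from h import *
edge(4)
E
```

```text
t 16.40 edge [0.0123 0.0203 0.0135 0.0135 0.0133] gauge [-0.033   0.0185  4.    ] tilt 0.0001
t 16.45 edge [0.0122 0.0198 0.0135 0.0138 0.0135] gauge [-0.033  0.018  4.   ] tilt 0.0000
t 16.50 edge [0.0135 0.0194 0.0133 0.0133 0.0133] gauge [-0.033  0.018  4.   ] tilt 0.0000
t 16.55 edge [0.0148 0.0199 0.013  0.0133 0.0133] gauge [-0.0335  0.018   4.    ] tilt 0.0000
```

```bash
python3 - <<'E'
from h import *
plan(-.0095,-.003,0)
E
```

```text
[[np.float64(0.00021), 0, 0], [np.float64(0.00035), 0, 0], [np.float64(0.00044), 0, 0], [np.float64(0.00048), 0, 0], [np.float64(0.00048), 0, 0], [np.float64(0.00044), 0, 0], [np.float64(0.00038), 0, 0], [np.float64(0.00029), 0, 0], [np.float64(0.00018), 0, 0], [np.float64(7e-05), 0, 0], [np.float64(-4e-05), 0, 0], [np.float64(-0.00015), 0, 0], [np.float64(-0.00025), 0, 0], [np.float64(-0.00032), 0, 0], [np.float64(-0.00037), 0, 0], [np.float64(-0.00039), 0, 0], [np.float64(-0.00037), 0, 0], [np.float64(-0.0003), 0, 0], [np.float64(-0.00018), 0, 0], [np.float64(0.0), 0, 0]]
s range -0.010218963234375001 -2.7755575615628914e-17
```

Emit:
play_rows(
  travel=[
    [0,0,0],
    [0,0,0],
    [0,0,0],
    [0,0,0],
    [0,0,0],
    [0,0,0],
    [0,0,0],
    [0,0,0],
    [0,0,0],
    [0,0,0],
    [0,0,0],
    [0,0,0],
    [0,0,0],
    [0,0,0],
    [0,0,0],
    [0,0,0],
    [0,0,0],
    [0,0,0],
    [0,0,0],
    [0,0,0],
  ],
  delta_rot=[
    [0.0002,0,0],
    [0.00035,0,0],
    [0.00044,0,0],
    [0.00048,0,0],
    [0.00048,0,0],
    [0.00044,0,0],
    [0.00038,0,0],
    [0.0003,0,0],
    [0.00018,0,0],
    [7e-05,0,0],
    [-4e-05,0,0],
    [-0.00015,0,0],
    [-0.00025,0,0],
    [-0.00032,0,0],
    [-0.00037,0,0],
    [-0.00039,0,0],
    [-0.00037,0,0],
    [-0.0003,0,0],
    [-0.00018,0,0],
    [0,0,0],
  ],
  grip=[1,1,1,1,1,1,1,1,1,1,1,1,1,1,1,1,1,1,1,1],
)

```text
t: 18.27
eef_pos: [0.528, -0.2271, 0.1867]
tool_rot: [-3.142, -0.0, 3.141]
wrist_force: [0.8, 0.5, -7.8]
finger_gap: 0.0154
grip_force: 58.7
```

```bash
python3 - <<'E'
from h import *
edge(5)
E
```

```text
t 18.27 edge [0.0113 0.018  0.0153 0.015  0.014 ] gauge [-0.0325  0.02    4.    ] tilt -0.0001
t 18.32 edge [0.0124 0.0186 0.015  0.0148 0.014 ] gauge [-0.033  0.02   4.   ] tilt -0.0001
t 18.37 edge [0.0109 0.0171 0.0143 0.0145 0.0138] gauge [-0.033  0.019  4.   ] tilt 0.0000
t 18.42 edge [0.0103 0.0178 0.014  0.014  0.0138] gauge [-0.033  0.019  4.   ] tilt 0.0000
t 18.47 edge [0.0106 0.0182 0.0138 0.0138 0.0135] gauge [-0.033  0.019  4.   ] tilt -0.0000
```

```bash
python3 - <<'E'
from h import *
plan(-.0085,-.005,-.00007)
E
```

```text
[[np.float64(0.00026), 0, 0], [np.float64(0.00044), 0, 0], [np.float64(0.00056), 0, 0], [np.float64(0.00062), 0, 0], [np.float64(0.00063), 0, 0], [np.float64(0.0006), 0, 0], [np.float64(0.00053), 0, 0], [np.float64(0.00044), 0, 0], [np.float64(0.00032), 0, 0], [np.float64(0.00019), 0, 0], [np.float64(7e-05), 0, 0], [np.float64(-6e-05), 0, 0], [np.float64(-0.00017), 0, 0], [np.float64(-0.00026), 0, 0], [np.float64(-0.00032), 0, 0], [np.float64(-0.00035), 0, 0], [np.float64(-0.00033), 0, 0], [np.float64(-0.00026), 0, 0], [np.float64(-0.00013), 0, 0], [np.float64(7e-05), 0, 0]]
s range -0.010052100230640132 4.163336342344337e-17
```

Emit:
play_rows(
  travel=[
    [0,0,0],
    [0,0,0],
    [0,0,0],
    [0,0,0],
    [0,0,0],
    [0,0,0],
    [0,0,0],
    [0,0,0],
    [0,0,0],
    [0,0,0],
    [0,0,0],
    [0,0,0],
    [0,0,0],
    [0,0,0],
    [0,0,0],
    [0,0,0],
    [0,0,0],
    [0,0,0],
    [0,0,0],
    [0,0,0],
  ],
  delta_rot=[
    [0.00026,0,0],
    [0.00044,0,0],
    [0.00056,0,0],
    [0.00062,0,0],
    [0.00063,0,0],
    [0.0006,0,0],
    [0.00053,0,0],
    [0.00044,0,0],
    [0.00032,0,0],
    [0.0002,0,0],
    [7e-05,0,0],
    [-6e-05,0,0],
    [-0.00017,0,0],
    [-0.00026,0,0],
    [-0.00032,0,0],
    [-0.00035,0,0],
    [-0.00033,0,0],
    [-0.00026,0,0],
    [-0.00013,0,0],
    [7e-05,0,0],
  ],
  grip=[1,1,1,1,1,1,1,1,1,1,1,1,1,1,1,1,1,1,1,1],
)

```text
t: 20.18
eef_pos: [0.528, -0.2271, 0.1867]
tool_rot: [-3.141, -0.0, 3.141]
wrist_force: [0.3, 0.2, -6.9]
finger_gap: 0.0153
grip_force: 58.7
```

```bash
python3 - <<'E'
from h import *
edge(5)
E
```

```text
t 20.18 edge [0.0105 0.009  0.019  0.017  0.0143] gauge [-0.03   0.024  4.   ] tilt -0.0006
t 20.23 edge [0.0105 0.009  0.0185 0.0168 0.0143] gauge [-0.0295  0.023   4.    ] tilt -0.0006
t 20.28 edge [0.0103 0.0093 0.0185 0.0173 0.0145] gauge [-0.03    0.0235  4.    ] tilt -0.0005
t 20.33 edge [0.0103 0.009  0.0185 0.0175 0.0142] gauge [-0.03   0.023  4.   ] tilt -0.0004
t 20.38 edge [0.0092 0.0086 0.0183 0.017  0.0141] gauge [-0.0305  0.023   4.    ] tilt -0.0004
```

Emit:
play_rows(
  travel=[
    [0,0,0],
    [0,0,0],
    [0,0,0],
    [0,0,0],
    [0,0,0],
    [0,0,0],
    [0,0,0],
    [0,0,0],
    [0,0,0],
    [0,0,0],
    [0,0,0],
    [0,0,0],
    [0,0,0],
    [0,0,0],
    [0,0,0],
    [0,0,0],
    [0,0,0],
    [0,0,0],
    [0,0,0],
    [0,0,0],
  ],
  delta_rot=[
    [0.00012,0,0],
    [0.0002,0,0],
    [0.00025,0,0],
    [0.00028,0,0],
    [0.00028,0,0],
    [0.00027,0,0],
    [0.00024,0,0],
    [0.0002,0,0],
    [0.00015,0,0],
    [9e-05,0,0],
    [3e-05,0,0],
    [-3e-05,0,0],
    [-8e-05,0,0],
    [-0.00012,0,0],
    [-0.00015,0,0],
    [-0.00016,0,0],
    [-0.00015,0,0],
    [-0.00012,0,0],
    [-5e-05,0,0],
    [2e-05,0,0],
  ],
  grip=[1,1,1,1,1,1,1,1,1,1,1,1,1,1,1,1,1,1,1,1],
)

```text
t: 22.1
eef_pos: [0.528, -0.227, 0.1867]
tool_rot: [-3.141, -0.0, 3.141]
wrist_force: [0.1, 0.0, -7.1]
finger_gap: 0.015
grip_force: 58.7
```

```bash
python3 - <<'E'
from h import *
edge(4)
s,O,A=frame(); print(O,A.round(4).tolist())
d=grab("side");t=grab("top");o=np.zeros((400,800,3),np.uint8)
o[:,:400]=cv2.resize(t["img"][176:296,360:480],(400,400),interpolation=cv2.INTER_CUBIC)
o[:,400:]=cv2.resize(d["img"][110:230,275:395],(400,400),interpolation=cv2.INTER_CUBIC)
cv2.imwrite("pics/r6.png",cv2.convertScaleAbs(o,alpha=1.2))
E
```

```text
t 22.10 edge [0.0146 0.0126 0.0116 0.0179 0.0143] gauge [5.0e-04 3.1e-02 4.0e+00] tilt -0.0006
t 22.15 edge [0.0146 0.0138 0.0137 0.0185 0.0148] gauge [1.0e-03 3.1e-02 4.0e+00] tilt -0.0007
t 22.20 edge [0.0148 0.0143 0.0122 0.0185 0.0148] gauge [5.0e-04 3.1e-02 4.0e+00] tilt -0.0006
t 22.25 edge [0.0151 0.0144 0.0122 0.0182 0.0141] gauge [5.0e-04 3.2e-02 4.0e+00] tilt -0.0006
[ 0.527956   -0.22709386  0.09030296] [[1.0, 0.0001, 0.0002], [-0.0001, 1.0, 0.0006], [-0.0002, -0.0006, 1.0]]
```

View pics/r6.png

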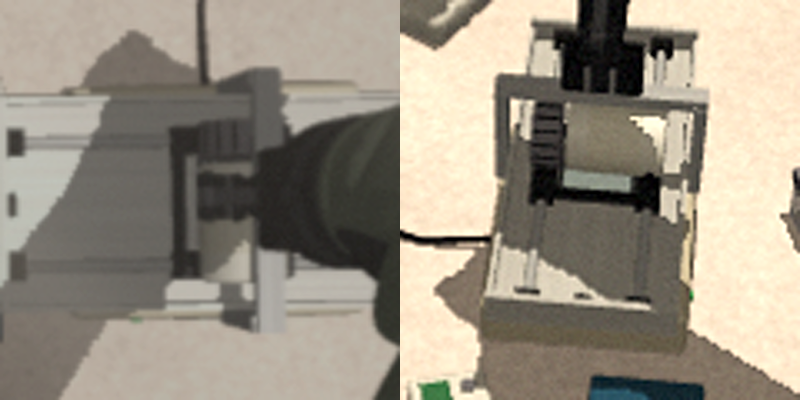

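r6 shows the tray square over the reader and the jar at the middle, with its +y edge at 0.031 (s about +0.004) and nearly at rest. It has stayed within about 11 mm of the middle since t = 15.2 s, and the tray underside is 40 mm above the glass. Handing in.

```bash
python3 -c "
from station import robot
print(robot.finish_job())"
```

```text
the job is handed in; nothing more can be done
None
```

I handed the job in at about t = 22 s with the tray held level and lined up about 40 mm above the reader's glass. The jar was nearly at rest about 4 mm from the middle, within about 11 mm of it for the last 7 s; the verdict was not shown.

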